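# Scan the book in the cradle, then hang up the scanner

### The arm

A 6-joint arm with a two-finger parallel gripper is mounted at the origin on the work surface. World frame = base frame: x ahead of the robot, y to its left, z up, the work surface at z = 0. Lengths are in m, angles in rad, forces in N, time in s.
With the tool pointing down it reaches from about 0.35 to 0.85 m from the base axis. Payload 8.1 kg.
Tool frame: the origin (TCP) lies on the centre line of the jaws, within the pads' length; the fingertips stand robot.tips_ahead ahead of it and the grasp point (between the pads) lies 8 mm behind it (robot.tips_ahead is the distance from the TCP to the fingertips, in m); z points along the fingers, y is the direction in which the jaws open and shut (so a half turn about z gives the same grasp; the last joint's range is limited). The gripper opens to 93 mm and grips with 3 to 60 N. Pads are 15 mm wide; open, the fingers measure 128 mm over their backs; the gripper's body (75 mm by 188 mm) begins 65 mm behind the grasp point.
Start: joints at [1.086, 0.13, 1.488, -0, 1.523, -0.085], TCP at [0.234, 0.553, 0.23] pointing down, gripper open.
Joint ranges: [-2.96, 2.96], [-0.89, 2.26], [0.02, 2.5], [-1.34, 4.48], [0, 2.73], [-2.66, 2.66]. Speed limits (rad/s): [2.39, 2.39, 2.79, 3.14, 3.14, 3.14].

### API

Orientations are given as a rotation vector (axis times angle).
In Python, from plant import monitor, eyes, job, robot gives the robot as it stands.
- The arm moves only by the tool servo_tool, never from a script. Its argument "plan" is a list that holds one entry, the list of rows, each a list of 7 numbers: the closure, from -1 (fully open) to 1 (shut), so that 0 is half open, then the shift along the world's x, y, z in mm, then the turn, a rotation vector about the world's x, y, z in rad. In form: [[[hand, dx, dy, dz, ax, ay, az], ...]]. A call has 1 to 12 rows; each row shifts and turns the commanded pose from where the row before left it; what a row does not reach is not made up. A row lasts 1/10 s, in which the tool goes at most 50 mm and 8.59 degrees, less where a joint would pass 70% of its speed; a pose out of reach is approached as far as the arm can. A call with a gripper value outside its range is refused whole. The fingers move at their own pace and stop on an object; "force" is the grip in N (left out, the last holds). Time passes only in rows, so rows that do not move let the fingers close. It gives the time, the measured TCP pose, the force and the opening at its end, in the units of the state.
- monitor.read_state(): the state, without advancing time (a new reading comes with each control period).
- eyes.read_camera(name): name is "scene" or "top"; returns the picture (400x640x3 uint8, red, green, blue); there is no depth.
- eyes.camera_info(name): a dict with "mtx" (3x3 intrinsics, pixels), "D" ([k1, k2, p1, p2, k3] as OpenCV has them; the pictures are not rectified), "R" (3x3) and "t" (3): a world point X has camera coordinates R X + t. Camera axes: x right, y down, z forward; pixel columns grow to the right and rows downward; lengths in m; the calibration is good to about 2 mm. A picture is of the moment at which its call begins. camera_info takes no time and is no camera call.
- job.close_job(): hands the job in, once; it reports no verdict.
The state is a dict: "t": time; "q": joint angles; "dq": joint speeds; "joint_torque": joint torques, N m; "tool_pos": TCP position; "orientation": TCP orientation; "force": force on the tool from outside, world axes, zero at the start; "wrist_torque": the same for the moment, N m; "opening": finger opening in m.
Only numpy, scipy, OpenCV 4.12 (cv2) and the standard library are available. Lean on these libraries where they do the work, as an engineer would, in place of code of your own. Each camera call takes 0.05 s, during which the arm holds its last target. There are 200 camera calls.

### The job

Pick up the hand scanner, aim it squarely at the barcode label on the book in the sloping cradle and press its red spring nose gently onto the middle of the label until the nose is well pushed in, holding it steady there for two seconds. Then hang the scanner by the steel loop on its tail on the orange hook of the stand and let go, so that it hangs there nose down, and wait until its swinging has died away. Leave the other things on the bench alone.

Things in the scene. Friction and masses are not known exactly. Their poses are not given: they have to be found in the camera images.
- scanner: Stick-shaped touch scanner, about 240 g, lying flat. Origin: centre of its grey body's underside; x runs along the stick to the nose, z up out of the top (yellow key). Grey body 130 long (x -65 to 65), 36 wide, 34 high; grip it at the orange band at the middle, across its width. Black head 46 wide, 36 high, x 61 to 85. Red nose 40 wide, 26 high, to x = 99 when free.
- nose (a joint): How far the spring nose is pushed into the scanner, in m: 0 free, 0.008 fully in. It starts to move at about 1.2 N and is fully in at about 4.4 N; a reading counts when it is more than half in (over 0.004).
- nose_tip (a point): Centre of the nose's front face, which looks along the scanner's +x; at x = 99, y = 0, z = 17 mm in the scanner's frame when free, moves in with the nose.
- loop (a point): Centre of the round steel loop on the scanner's tail, at x = -85, y = 0, z = 26 mm in the scanner's frame. The loop stands in the scanner's x-z plane, so its hole runs along the scanner's y. Clear inner diameter 36 mm, wire 6 mm thick.
- book: Navy book 150 (along the slope) x 200 x 30 mm in the cradle. Origin: centre of the cover's face; z = its outward normal, x down the slope. It faces away from the robot, the normal 40 deg above horizontal. It lies on a springy pad: pushed along its normal it sinks up to 20 mm (from about 0.5 N, then 0.25 N per mm), so press by force or by the nose's travel, not by distance.
- label (a point): Centre of the white barcode label (28 x 46 mm, black bars) in the middle of the book's cover; moves with the book. Axes as the book's.
- cradle: Fixed plywood cradle under the book; origin at bench level below the label, its +x is the horizontal direction that the cover faces. Base plate from 145 mm behind the origin (-x) to 55 mm in front, 220 mm wide; book and cradle reach 175 mm high.
- hook_stand: Fixed steel stand: round base 110 in diameter, 16 high; post 14 in diameter, 260 high, with a wooden ball on top (to 283 mm); an orange hook, a flat bar 20 wide and 5 thick, leaves the post at 250 mm height along the stand's -x. Origin: centre of the base's underside.
- hook_seat (a point): Point on the axis of the level hook bar, 60 mm from the post (stand frame x = -60, z = 250 mm), axes as the stand's. The bar runs level from the post to x = -78 mm, then turns up, its axis ending at x = -90 mm, z = 260 mm. A loop is threaded on from the tip, moving along the stand's +x.
- thread_stand: Fixed wooden stand, 120 mm square, with a beige cone of thread, 160 mm high in all. It and the hook stand swap sides from start to start. Not needed.
- wax: Brown cake of beeswax, a disc 60 mm across, 22 high. Leave alone.
- awl: Awl with red handle, 160 mm long, lying. Leave alone.
- glue: Jar 68 mm across, 100 mm high. Leave alone.
- dispenser: Black tape dispenser, 140 x 50 x 88 mm. Leave alone.
- scissors: Scissors with grey handles, about 190 mm long, lying. Leave alone.
Not all that is in view belongs to the job. There is more than one size of the scanner; the job needs the larger.

How it is judged:
On the way:
1. the scanner is held squarely on the label, its nose more than half in and within 10 mm of the label's centre, less than 0.2 rad off square, steady, for 1.5 s (value of joint nose above 0.004 m and distance between nose_tip and label below 0.01 m and angle between the x axis of scanner and the z axis of book, either way round below 0.2 rad and linear speed of scanner below 0.02 m/s and angular speed of scanner below 0.2 rad/s and contact force between scanner and book above 1 N), for 1.5 s.
At the end, for the whole second after the job is handed in: The scanner hangs by its loop on the hook bar between post and tip (loop centre within 12 mm sideways of the bar and 6 to 22 mm below its axis), nose pointing down within 30 degrees, released, at most swaying slightly (under 0.12 m/s and 1.2 rad/s); the book has been scanned before (x of loop in the frame of hook_seat between -0.03 and 0.04 m and y of loop in the frame of hook_seat between -0.012 and 0.012 m and z of loop in the frame of hook_seat between -0.022 and -0.006 m and contact force between scanner and hook_stand above 1 N and angle between scanner's own x axis and vertical above 2.6 rad and linear speed of scanner below 0.12 m/s and angular speed of scanner below 1.2 rad/s); the robot touches nothing.
It fails at once if the scanner is pressed on the book with more than 15 N (contact force between scanner and book above 15 N).
It fails at once if another thing on the bench is moved by more than 30 mm (distance of any of wax, awl, glue, dispenser, scissors from where it was at the start of the episode above 0.03 m).
It also fails if it takes over 72 s, if anything falls off the work surface, if the arm or the gripper's body presses on something with over 40 N, if the wrist force passes 120 N, or if a joint passes its speed limit or range.

## Working session

There is one attempt and no reset: what is moved stays moved. The work goes in short steps, Python scripts to look and compute and a tool call to move; the robot and the scene stay as the last step left them, time stands still between calls to the robot, and variables do not carry over. Pictures are saved under pics/ and viewed, about 8 in all and at most 12, crops included, and the job is handed in when it is done.

Besides the shell and the picture viewer there is one more tool, called after "Request:" as a command line: name --argument value ..., lists and objects as JSON in quotes. servo_tool: Moves the arm, as the interface text tells. Its arguments: {"type":"object","properties":{"plan":{"type":"array"},"force":{"type":"number"}},"required":["plan"]}

```bash
ls; mkdir -p pics; python3 - <<'E'
from plant import monitor, eyes, job, robot
import cv2
for n in("scene","top"):
    im=eyes.read_camera(n); cv2.imwrite(f"pics/{n}0.png",im[:,:,::-1])
    c=eyes.camera_info(n); print(n,c)
print(monitor.read_state()); print(robot.tips_ahead)
E
```

```text
pics
scene {'mtx': array([[422.12373411,   0.        , 319.92699959],
       [  0.        , 422.12373411, 203.30237041],
       [  0.        ,   0.        ,   1.        ]]), 'D': array([-0.04438126,  0.        ,  0.        ,  0.        ,  0.        ]), 'R': array([[ 0.66355174,  0.74812056, -0.00383469],
       [ 0.6227487 , -0.5551781 , -0.55132688],
       [-0.41458792,  0.36344587, -0.83428051]]), 't': array([-0.365249  , -0.24074723,  1.82927587])}
top {'mtx': array([[433.12155486,   0.        , 321.88507693],
       [  0.        , 433.12155486, 198.85349966],
       [  0.        ,   0.        ,   1.        ]]), 'D': array([-0.05542702,  0.        ,  0.        ,  0.        ,  0.        ]), 'R': array([[-0.02529471, -0.99963154, -0.00984682],
       [-0.98699785,  0.02653659, -0.15852777],
       [ 0.15873066,  0.00570888, -0.98730542]]), 't': array([0.01972861, 0.54180623, 1.37800512])}
{'t': 0.1, 'q': array([ 1.08559757e+00,  1.31074517e-01,  1.48917371e+00,  4.41836343e-06,
        1.52299190e+00, -8.54313262e-02]), 'dq': array([ 1.08460821e-03, -6.39420956e-05, -2.06867370e-03,  4.31456929e-04,
        3.41567472e-03,  1.72053480e-03]), 'joint_torque': array([ 9.54916504e-04, -5.61339426e+01, -4.93097091e+01,  7.69565580e-02,
        2.90477212e-02, -8.43560179e-05]), 'tool_pos': array([0.23328667, 0.55225471, 0.22869714]), 'orientation': array([-6.23687296e-01, -3.07858287e+00,  2.48090643e-03]), 'force': array([-0.25112728, -0.6445456 , -0.37238251]), 'wrist_torque': array([-0.02018923,  0.01951078,  0.03067344]), 'opening': 0.0929966679076153}
0.011
```

View pics/scene0.png

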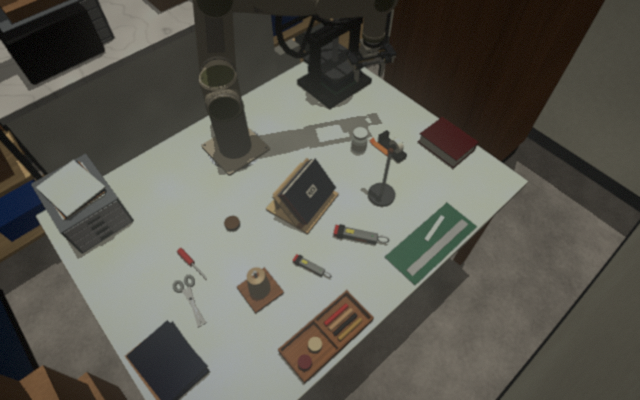

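View pics/top0.png

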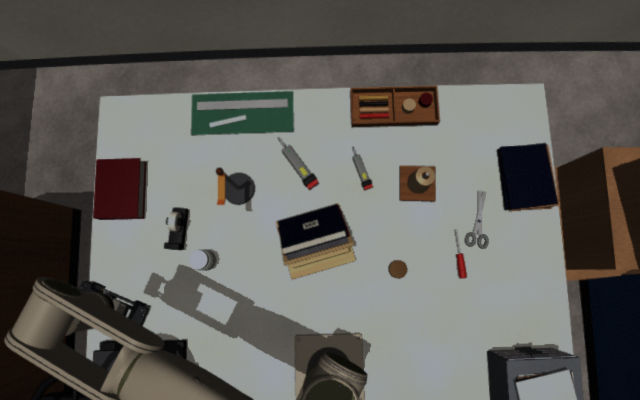

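Top view: the large scanner lies with its nose at about (312,183) and loop at (281,141). The book label is at about (310,224). The hook stand's base is at (240,188), with the orange hook pointing toward the robot. Next I'll enlarge these.

```bash
cat > h.py <<'E'
import numpy as np, cv2
from plant import monitor, eyes, job, robot
def ray(n,uv):
    c=eyes.camera_info(n); p=cv2.undistortPoints(np.array([[uv]],float),c["mtx"],c["D"])[0,0]
    R=np.array(c["R"]); return -R.T@c["t"], R.T@np.array([p[0],p[1],1.])
def onz(n,uv,z):
    o,d=ray(n,uv); return o+d*(z-o[2])/d[2]
def tri(a,b): # scene uv, top uv -> point, gap
    o1,d1=ray("scene",a);o2,d2=ray("top",b)
    s=np.linalg.lstsq(np.c_[d1,-d2],o2-o1,rcond=None)[0]
    p,q=o1+s[0]*d1,o2+s[1]*d2; return (p+q)/2,np.linalg.norm(p-q)
def proj(n,X):
    c=eyes.camera_info(n); r=cv2.Rodrigues(np.array(c["R"]))[0]
    return cv2.projectPoints(np.array(X,float).reshape(-1,1,3),r,np.array(c["t"]),c["mtx"],c["D"])[0][:,0]
E
python3 - <<'E'
from h import *
print([a for a in dir(robot) if a[0]!='_'])
t=cv2.imread("pics/top0.png"); s=cv2.imread("pics/scene0.png")
a=cv2.resize(t[125:285,200:360],None,fx=5,fy=5,interpolation=cv2.INTER_CUBIC)[:600]
cv2.imwrite("pics/a.png",cv2.resize(t[130:280,190:360],(680,600),interpolation=cv2.INTER_CUBIC))
cv2.imwrite("pics/b.png",cv2.resize(s[120:260,255:425],None,fx=4,fy=4,interpolation=cv2.INTER_CUBIC))
def comps(n,im,m,amin=6):
    k,l,st,c=cv2.connectedComponentsWithStats(m.astype(np.uint8))
    for i in range(1,k):
        if st[i,4]>=amin: print(n,st[i],c[i].round(2))
for n,im in(("top",t),("scene",s)):
    h=cv2.cvtColor(im,cv2.COLOR_BGR2HSV); H,S,V=h[...,0],h[...,1],h[...,2]
    print("orange");comps(n,im,(H>7)&(H<18)&(S>190)&(V>120))
    print("red");comps(n,im,((H<6)|(H>174))&(S>170)&(V>100))
    print("yellow");comps(n,im,(H>22)&(H<40)&(S>140)&(V>120))
E
```

```text
['IKError', 'tips_ahead']
orange
top [218 200   6   4  20] [220.75 201.45]
red
top [360 114  29   3  84] [373.54 114.96]
top [307 180  11   8  40] [312.08 183.7 ]
top [364 185   8   4  20] [367.5 186.5]
top [458 254   8  24 115] [461.5  265.64]
yellow
top [300 168   7   7  30] [303.03 170.93]
top [362 174   4   5  13] [363.92 175.77]
orange
red
yellow
```

View pics/a.png

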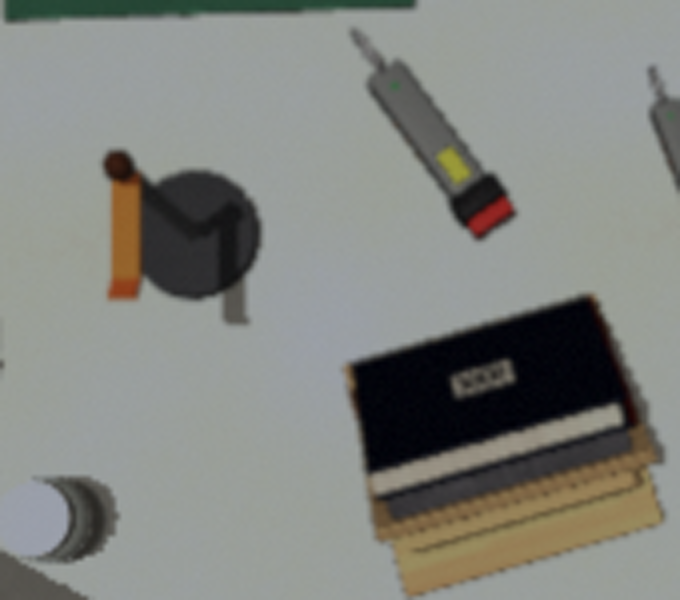

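View pics/b.png

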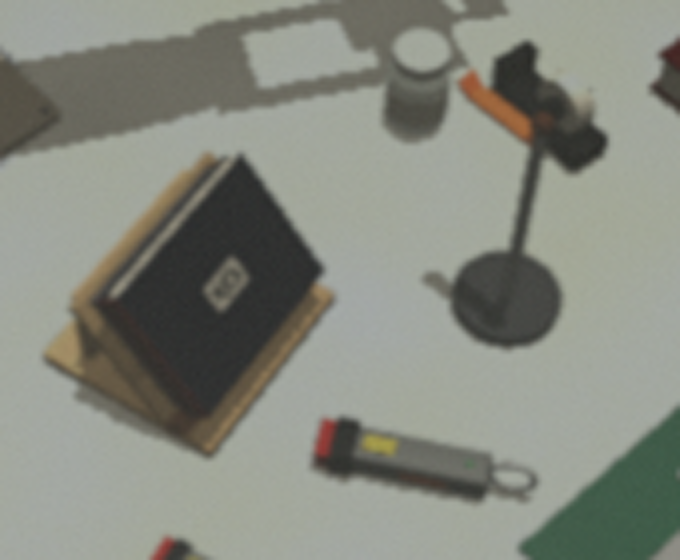

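Crop a is the top view at 4x, offset (190,130). The label centre is at (483,378), the stand base at (197,234), the ball at (118,165), and the orange bar runs from (126,178) to (123,298). The scanner's nose front is at (497,225) and the loop end at (355,35). Crop b is the scene view at 4x, offset (255,120). The label is at (228,284), the hook runs (530,135) to (465,80), and the base is at (507,298).

```bash
cat >> h.py <<'E'
A=lambda x,y:(190+(x+.5)/4-.5,130+(y+.5)/4-.5)
B=lambda x,y:(255+(x+.5)/4-.5,120+(y+.5)/4-.5)
E
python3 - <<'E'
from h import *
np.set_printoptions(precision=4,suppress=True)
for n in("scene","top"): print(n,ray(n,(320,200))[0])
print("label",tri(B(228,284),A(483,378)))
# book cover corners: top image far-left, far-right, near-right, near-left; scene same
tc=[(350,370),(594,296),(622,402),(370,472)]
w=[tri(B(*b),A(*a)) for a,b in zip(tc,[(322,270),(205,418),(108,298),(241,157)])]
for x in w: print(x)
print("base",onz("top",A(197,234),.016),onz("scene",B(507,298),.016))
print("ball",onz("top",A(118,165),.2705))
print("bar",[onz("top",A(*p),z) for p,z in(((126,190),.2525),((124,278),.2525),((122,298),.262))])
print("tip scene",onz("scene",B(465,80),.262),"post",onz("scene",B(534,137),.25))
im=cv2.imread("pics/top0.png")[132:195,265:325]
h=cv2.cvtColor(im,cv2.COLOR_BGR2HSV); m=((h[...,2]<125)|(h[...,1]>90)).astype(np.uint8)
m=cv2.morphologyEx(m,cv2.MORPH_OPEN,np.ones((4,4)))
k,l,st,c=cv2.connectedComponentsWithStats(m);i=1+st[1:,4].argmax()
r=cv2.minAreaRect(np.argwhere(l==i)[:,::-1].astype(np.float32));print(r,st[i])
bp=cv2.boxPoints(r)+[265,132]; P=[onz("top",b,.025) for b in bp]; print(bp,np.array(P))
for a,z in(((388,74),.034),((497,223),.02),((482,192),.036),((357,36),.026)): print(a,onz("top",A(*a),z))
for b,z in(((322,446),.017),((514,480),.026),((347,420),.036),((495,455),.034)): print(b,onz("scene",B(*b),z))
E
```

```text
scene [ 1.1507 -0.5253  1.392 ]
top [ 0.3165 -0.0025  1.4466]
label (array([0.4533, 0.0439, 0.1157]), np.float64(0.002843323497006623))
(array([0.4682, 0.1523, 0.0532]), np.float64(0.0001446802940317742))
(array([ 0.5229, -0.0456,  0.0612]), np.float64(0.0024218909032496854))
(array([ 0.425 , -0.0642,  0.1677]), np.float64(0.0065846882266532))
(array([0.3802, 0.126 , 0.1671]), np.float64(0.0009159314581239972))
base [0.5907 0.2847 0.016 ] [0.5964 0.285  0.016 ]
ball [0.5925 0.2894 0.2705]
bar [array([0.5784, 0.2879, 0.2525]), array([0.5154, 0.2886, 0.2525]), array([0.4997, 0.2875, 0.262 ])]
tip scene [0.5064 0.2835 0.262 ] post [0.5869 0.2897 0.25  ]
((35.715049743652344, 35.031742095947266), (50.79682159423828, 14.715587615966797), 55.88552474975586) [ 18  15  36  44 610]
[[280.3787 150.1305]
 [292.5621 141.8773]
 [321.0514 183.933 ]
 [308.868  192.1862]] [[0.7163 0.1423 0.025 ]
 [0.7441 0.1005 0.025 ]
 [0.5957 0.0072 0.025 ]
 [0.5688 0.0485 0.025 ]]
(388, 74) [0.7201 0.1202 0.034 ]
(497, 223) [0.5924 0.0314 0.02  ]
(482, 192) [0.6159 0.0429 0.036 ]
(357, 36) [0.7566 0.1469 0.026 ]
(322, 446) [0.5986 0.0334 0.017 ]
(514, 480) [0.7459 0.137  0.026 ]
(347, 420) [0.6013 0.0619 0.036 ]
(495, 455) [0.7185 0.139  0.034 ]
```

Request:
servo_tool --plan '[[[-1, 0, 0, 40, 0, 0, 0], [-1, 0, 0, 40, 0, 0, 0], [-1, 0, 0, 40, 0, 0, 0], [-1, 0, 0, 20, 0, 0, 0], [-1, 27, -29, 0, 0, 0, 0.126], [-1, 27, -29, 0, 0, 0, 0.126], [-1, 27, -29, 0, 0, 0, 0.126], [-1, 27, -29, 0, 0, 0, 0.126], [-1, 27, -29, 0, 0, 0, 0.126], [-1, 27, -29, 0, 0, 0, 0.126], [-1, 27, -29, 0, 0, 0, 0.126], [-1, 27, -29, 0, 0, 0, 0.126]]]'

```text
t: 1.3
tool_pos: [0.4503, 0.3193, 0.3692]
orientation: [0.948, -2.994, 0.0]
force: [-0.1, 1.2, 0.1]
opening: 0.0929
```

Request:
servo_tool --plan '[[[-1, 27, -29, 0, 0, 0, 0], [-1, 27, -29, 0, 0, 0, 0], [-1, 27, -29, 0, 0, 0, 0], [-1, 27, -29, 0, 0, 0, 0], [-1, 27, -29, 0, 0, 0, 0], [-1, 27, -29, 0, 0, 0, 0], [-1, 27, -29, -10, 0, 0, 0], [-1, 20, -20, -40, 0, 0, 0], [-1, 10, -10, -40, 0, 0, 0], [-1, 0, 0, -40, 0, 0, 0], [-1, 0, 0, -30, 0, 0, 0], [-1, 0, 0, 0, 0, 0, 0]]]'

```text
t: 2.5
tool_pos: [0.665, 0.0873, 0.2023]
orientation: [0.937, -2.987, -0.004]
force: [-0.6, -0.4, -0.4]
opening: 0.0927
```

```bash
cat >> h.py <<'E'
from scipy.spatial.transform import Rotation as Ro
def st():
    s=monitor.read_state(); R=Ro.from_rotvec(s["orientation"]).as_matrix()
    print("t",s["t"],"q",np.round(s["q"],3),"p",np.round(s["tool_pos"],4),"f",np.round(s["force"],2),"open",round(s["opening"],4));print("toolX,Y,Z cols\n",R.round(3)); return np.array(s["tool_pos"]),R
E
python3 - <<'E'
from h import *
p,R=st()
im=eyes.read_camera("top");cv2.imwrite("pics/c.png",cv2.resize(im[100:230,210:380,::-1],None,fx=4,fy=4,interpolation=cv2.INTER_CUBIC))
E
```

```text
t 2.5 q [ 0.054  0.344  1.291  0.     1.518 -2.125] p [0.665  0.0873 0.2023] f [-0.61 -0.39 -0.35] open 0.0927
toolX,Y,Z cols
 [[-0.821 -0.571 -0.011]
 [-0.571  0.821 -0.001]
 [ 0.01   0.006 -1.   ]]
```

Request:
servo_tool --plan '[[[-1, 9, 1, -40, 0, 0, 0], [-1, 0, 0, -40, 0, 0, 0], [-1, 0, 0, -40, 0, 0, 0], [-1, 0, 0, -30, 0, 0, 0], [-1, 0, 0, -20, 0, 0, 0], [-1, 0, 0, -14, 0, 0, 0], [-1, 0, 0, 0, 0, 0, 0], [1, 0, 0, 0, 0, 0, 0], [1, 0, 0, 0, 0, 0, 0], [1, 0, 0, 0, 0, 0, 0], [1, 0, 0, 0, 0, 0, 0], [1, 0, 0, 0, 0, 0, 0]]]' --force 30

```text
t: 3.75
tool_pos: [0.6778, 0.0887, 0.0262]
orientation: [-0.941, 2.997, -0.0]
force: [0.1, -0.5, 0.1]
opening: 0.0574
```

```bash
python3 -c "
from h import *
st()"
```

```text
t 3.75 q [ 0.055  0.516  1.403 -0.     1.222 -2.124] p [0.6778 0.0887 0.0262] f [ 0.12 -0.48  0.07] open 0.0574
toolX,Y,Z cols
 [[-0.821 -0.571  0.001]
 [-0.571  0.821  0.   ]
 [-0.001 -0.    -1.   ]]
```

Request:
servo_tool --plan '[[[0.3, -3, 0, -8, 0, 0, 0], [0.3, 0, 0, 0, 0, 0, 0], [1, 0, 0, 0, 0, 0, 0], [1, 0, 0, 0, 0, 0, 0], [1, 0, 0, 0, 0, 0, 0], [1, 0, 0, 0, 0, 0, 0], [1, 0, 0, 0, 0, 0, 0], [1, 0, 0, 0, 0, 0, 0]]]' --force 30

```text
t: 4.55
tool_pos: [0.6745, 0.0887, 0.0176]
orientation: [0.941, -2.997, 0.0]
force: [-0.4, -0.2, -3.2]
opening: 0.0357
```

Request:
servo_tool --plan '[[[1, 0, 0, 25, 0, 0, 0], [1, 0, 0, 40, 0, 0, 0], [1, -5, 0, 40, 0, 0, -0.1], [1, -10, 0, 40, 0, 0, -0.1], [1, -10, 0, 40, 0, 0, -0.1], [1, -10, 0, 40, 0, 0, -0.055], [1, -10, 0, 20, 0.029, -0.1127, 0], [1, -10, 0, 0, 0.029, -0.1127, 0], [1, -10, 0, 0, 0.029, -0.1127, 0], [1, -5, 0, 0, 0.029, -0.1127, 0], [1, 0, 0, 0, 0.029, -0.1127, 0], [1, 0, 0, 0, 0.029, -0.1127, 0]]]'

```text
t: 5.75
tool_pos: [0.6042, 0.0886, 0.2635]
orientation: [-0.308, 2.421, 0.111]
force: [-0.7, 0.4, -3.1]
opening: 0.0359
```

Request:
servo_tool --plan '[[[1, 0, 0, 0, 0, 0, 0], [1, 0, 0, 0, 0, 0, 0]]]'

```text
t: 5.95
tool_pos: [0.6039, 0.0884, 0.2625]
orientation: [-0.309, 2.43, 0.111]
force: [0.6, -0.2, -1.2]
opening: 0.0353
```

```bash
python3 - <<'E'
from h import *
p,R=st()
s=eyes.read_camera("scene");t=eyes.read_camera("top")
cv2.imwrite("pics/s1.png",s[:,:,::-1]);cv2.imwrite("pics/t1.png",t[:,:,::-1])
print(proj("scene",p),proj("top",p))
u,v=proj("scene",p)[0].astype(int);a,b=proj("top",p)[0].astype(int);print(u,v,a,b)
f=lambda im,u,v:cv2.resize(im[v-45:v+45,u-60:u+60,::-1],None,fx=5,fy=5,interpolation=cv2.INTER_CUBIC)
A=f(s,u,v);B=f(t,a,b);print(A.shape)
cv2.imwrite("pics/d.png",cv2.resize(np.r_[A,B],None,fx=1,fy=1)[:,:]) 
cv2.imwrite("pics/d.png",np.c_[cv2.resize(s[v-70:v+70,u-50:u+50,::-1],None,fx=4,fy=4,interpolation=2),cv2.resize(t[b-70:b+70,a-50:a+50,::-1],None,fx=4,fy=4,interpolation=2)])
E
```

```text
t 5.95 q [-0.056 -0.49   2.13   0.262  0.847 -1.988] p [0.6039 0.0884 0.2625] f [ 0.65 -0.2  -1.17] open 0.0353
toolX,Y,Z cols
 [[-0.743 -0.25   0.621]
 [-0.192  0.968  0.159]
 [-0.641 -0.001 -0.768]]
[[350.42485382 185.55945675]] [[291.06258138 165.54937899]]
350 185 291 165
(450, 600, 3)Traceback (most recent call last):
  File "<stdin>", line 10, in <module>
cv2.error: OpenCV(4.12.0) /io/opencv/modules/imgcodecs/src/loadsave.cpp:1058: error: (-215:Assertion failed) image.channels() == 1 || image.channels() == 3 || image.channels() == 4 in function 'imwrite_'
```

View pics/d.png

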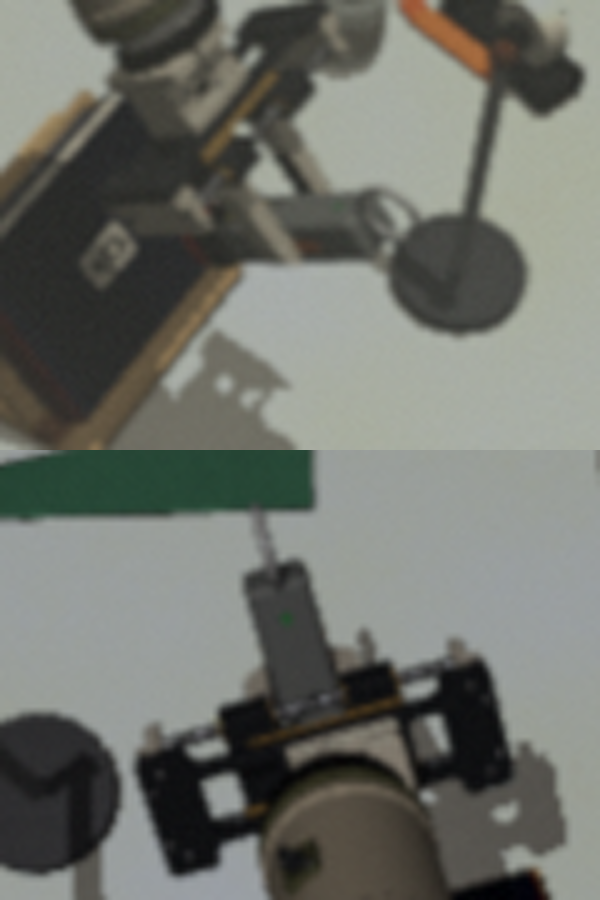

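Scene half of the picture (5x, offset (290,140)): the loop ring is centred at about (393,218). The scanner is held firmly, with the nose hidden behind the fingers. Top half (offset (231,120)): the loop's outer end is at about (256,58) and the body's tail edge centre at about (277,118).

```bash
python3 - <<'E'
from h import *
p,R=st()
for name,X in(("loop",(-.085,0,-.0084)),("outer",(-.106,0,-.0084)),("tailtop",(-.065,0,-.0164)),("nose",(.099,0,.0006)),("headtopcorner",(.085,-.023,-.018))):
    for dx in(0,.005):
        P=p+R@(np.array(X)+[dx,0,0])
        u=proj("scene",P)[0];v=proj("top",P)[0]
        print(name,dx,P.round(4),"scene crop",(u-[290,140])*5,"top crop",(v-[231,120])*5)
E
```

```text
t 6.05 q [-0.056 -0.487  2.125  0.263  0.846 -1.988] p [0.6061 0.0886 0.2657] f [ 0.58 -0.08 -2.31] open 0.0357
toolX,Y,Z cols
 [[-0.74  -0.25   0.624]
 [-0.193  0.968  0.16 ]
 [-0.644 -0.002 -0.765]]
loop 0 [0.6638 0.1037 0.3268] scene crop [391.92982134 212.38733961] top crop [260.92819511  91.80906971]
loop 0.005 [0.6601 0.1027 0.3236] scene crop [386.18142513 212.69579437] top crop [263.36680331 100.14998354]
outer 0 [0.6794 0.1077 0.3404] scene crop [416.44045488 211.07279708] top crop [250.57430008  56.3877711 ]
outer 0.005 [0.6757 0.1068 0.3372] scene crop [410.55013015 211.3886035 ] top crop [253.0559979   64.87888247]
tailtop 0 [0.644  0.0985 0.3201] scene crop [362.91331978 204.19048387] top crop [272.02817139 130.64955339]
tailtop 0.005 [0.6403 0.0976 0.3169] scene crop [357.29853327 204.52010795] top crop [274.43791123 138.88685045]
nose 0 [0.5332 0.0697 0.2015] scene crop [207.06845509 232.30957029] top crop [342.44803963 369.37526334]
nose 0.005 [0.5295 0.0687 0.1983] scene crop [202.37133613 232.53698415] top crop [344.53619653 376.50105745]
headtopcorner 0 [0.5377 0.0471 0.2248] scene crop [187.74247307 234.23454969] top crop [379.11433873 353.66227511]
headtopcorner 0.005 [0.534  0.0462 0.2216] scene crop [183.00080619 234.46161478] top crop [381.16432856 360.94936407]
```

Request:
servo_tool --plan '[[[1, -10, -3, -11, 0, 0, 0], [1, -14, -4.5, -15, 0, 0, 0], [1, -14, -4.5, -15, 0, 0, 0], [1, -14, -4.5, -15, 0, 0, 0], [1, -10, -3.5, -11, 0, 0, 0], [1, -7, -2.4, -10, 0, 0, 0], [1, 0, 0, 0, 0, 0, 0], [1, 0, 0, 0, 0, 0, 0], [1, 0, 0, 0, 0, 0, 0]]]' --force 40

```text
t: 6.95
tool_pos: [0.5369, 0.0664, 0.1878]
orientation: [-0.309, 2.425, 0.111]
force: [0.0, -0.6, -3.3]
opening: 0.0359
```

```bash
python3 - <<'E'
from h import *
p,R=st(); n=-R[:,0]; F=monitor.read_state()["force"]; print("F.n",F@n)
L=np.array([.4525,.0442,.1148]); tip=p+R@[.099,0,.0006]
print("tip",tip,"rel label in book axes (n, lateral)",(tip-L)@n,((tip-L)-n*((tip-L)@n)))
print("angle off",np.degrees(np.arccos(n@[.7416,.1918,.6428])))
s=eyes.read_camera("scene");cv2.imwrite("pics/e.png",cv2.resize(s[130:230,270:400,::-1],None,fx=6,fy=6,interpolation=2))
t=eyes.read_camera("top")
E
```

```text
t 6.95 q [-0.142 -0.696  2.397  0.348  0.81  -2.126] p [0.5369 0.0664 0.1878] f [ 0.04 -0.57 -3.26] open 0.0359
toolX,Y,Z cols
 [[-0.74  -0.25   0.624]
 [-0.193  0.968  0.16 ]
 [-0.644 -0.002 -0.765]]
F.n -2.180099720900997
tip [0.46398887 0.04738318 0.12361897] rel label in book axes (n, lateral) 0.014798497801653576 [ 0.00053442  0.00033259 -0.00071359]
angle off 0.42389067234343647
```

View pics/e.png

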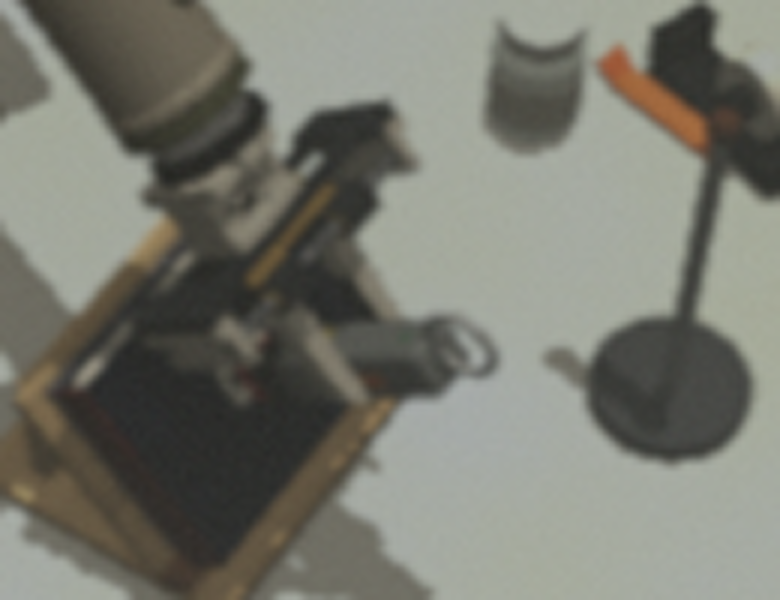

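Picture e (6x, offset (270,130)): the nose covers the label and the hand is clear of the book. I'll press slowly.

Request:
servo_tool --plan '[[[1, -2.2, -0.6, -1.9, 0, 0, 0], [1, -2.2, -0.6, -1.9, 0, 0, 0], [1, -2.2, -0.6, -1.9, 0, 0, 0], [1, -2.2, -0.6, -1.9, 0, 0, 0], [1, -1.5, -0.4, -1.3, 0, 0, 0], [1, -1.5, -0.4, -1.3, 0, 0, 0], [1, -1.5, -0.4, -1.3, 0, 0, 0], [1, -1.5, -0.4, -1.3, 0, 0, 0], [1, 0, 0, 0, 0, 0, 0], [1, 0, 0, 0, 0, 0, 0]]]'

```text
t: 8.05
tool_pos: [0.5209, 0.0623, 0.1731]
orientation: [-0.309, 2.426, 0.111]
force: [1.3, 0.4, -2.2]
opening: 0.0362
```

Request:
servo_tool --plan '[[[1, -1.5, -0.4, -1.3, 0, 0, 0], [1, -1.5, -0.4, -1.3, 0, 0, 0], [1, -1.5, -0.4, -1.3, 0, 0, 0], [1, 0, 0, 0, 0, 0, 0], [1, 0, 0, 0, 0, 0, 0]]]'

```text
t: 8.55
tool_pos: [0.5163, 0.0611, 0.1691]
orientation: [-0.309, 2.427, 0.111]
force: [1.8, 1.3, -0.8]
opening: 0.0359
```

```bash
cat > pr.py <<'E'
from h import *
L=np.array([.4525,.0442,.1148])
for i in range(6):
    s=monitor.read_state(); R=Ro.from_rotvec(s["orientation"]).as_matrix(); n=-R[:,0]
    tip=np.array(s["tool_pos"])+R@[.099,0,.0006]; print(round(s["t"],2),"F.n",(s["force"]@n).round(2),"depth mm",(((tip-L)@n)*1e3).round(1),n.round(3))
    eyes.read_camera("top")
E
python3 pr.py
```

```text
8.55 F.n 1.04 depth mm -13.5 [0.741 0.192 0.643]
8.6 F.n -0.2 depth mm -13.4 [0.741 0.192 0.643]
8.65 F.n 0.5 depth mm -13.5 [0.741 0.192 0.643]
8.7 F.n 0.37 depth mm -13.5 [0.741 0.192 0.643]
8.75 F.n 0.6 depth mm -13.5 [0.741 0.192 0.643]
8.8 F.n 0.29 depth mm -13.5 [0.741 0.192 0.643]
```

Request:
servo_tool --plan '[[[1, -1.5, -0.4, -1.3, 0, 0, 0], [1, -1.5, -0.4, -1.3, 0, 0, 0], [1, -1.5, -0.4, -1.3, 0, 0, 0], [1, -1.5, -0.4, -1.3, 0, 0, 0], [1, -1.5, -0.4, -1.3, 0, 0, 0], [1, 0, 0, 0, 0, 0, 0], [1, 0, 0, 0, 0, 0, 0]]]'

```text
t: 9.55
tool_pos: [0.5096, 0.0592, 0.163]
orientation: [-0.309, 2.427, 0.112]
force: [1.7, 3.3, 0.3]
opening: 0.0356
```

```bash
python3 pr.py
```

```text
9.55 F.n 2.08 depth mm -22.9 [0.742 0.192 0.643]
9.6 F.n 2.21 depth mm -22.9 [0.742 0.192 0.642]
9.65 F.n 1.99 depth mm -22.9 [0.742 0.192 0.642]
9.7 F.n 1.62 depth mm -22.9 [0.742 0.192 0.642]
9.75 F.n 2.61 depth mm -22.9 [0.742 0.192 0.642]
9.8 F.n 3.07 depth mm -23.0 [0.742 0.192 0.642]
```

Request:
servo_tool --plan '[[[1, -0.8, -0.2, -0.7, 0, 0, 0], [1, -0.8, -0.2, -0.7, 0, 0, 0], [1, 0, 0, 0, 0, 0, 0], [1, 0, 0, 0, 0, 0, 0], [1, 0, 0, 0, 0, 0, 0], [1, 0, 0, 0, 0, 0, 0], [1, 0, 0, 0, 0, 0, 0], [1, 0, 0, 0, 0, 0, 0], [1, 0, 0, 0, 0, 0, 0], [1, 0, 0, 0, 0, 0, 0], [1, 0, 0, 0, 0, 0, 0], [1, 0, 0, 0, 0, 0, 0]]]'

```text
t: 11.05
tool_pos: [0.5093, 0.0587, 0.162]
orientation: [-0.309, 2.429, 0.112]
force: [2.5, 3.1, -0.3]
opening: 0.0357
```

```bash
python3 pr.py; python3 - <<'E'
from h import *
p,R=st()
s=eyes.read_camera("scene");t=eyes.read_camera("top")
for n,im in(("scene",s),("top",t)):
    g=[(a,*proj(n,p+R@np.array(X))[0].round(1)) for a,X in(("loop",(-.085,0,-.0084)),("outer",(-.106,0,-.0084)),("nose",(.092,0,0)))]; print(n,g)
o=proj("scene",p)[0].astype(int);q=proj("top",p)[0].astype(int);print(o,q)
cr=lambda im,c:cv2.resize(im[c[1]-50:c[1]+50,c[0]-33:c[0]+33,::-1],None,fx=6,fy=6,interpolation=2)
cv2.imwrite("pics/f.png",np.c_[cr(s,o),cr(t,q)])
E
```

```text
11.05 F.n 2.26 depth mm -23.8 [0.743 0.193 0.641]
11.1 F.n 2.88 depth mm -23.8 [0.743 0.193 0.641]
11.15 F.n 3.21 depth mm -23.8 [0.743 0.193 0.641]
11.2 F.n 3.43 depth mm -23.8 [0.743 0.193 0.641]
11.25 F.n 2.67 depth mm -23.8 [0.743 0.193 0.641]
11.3 F.n 2.24 depth mm -23.8 [0.743 0.193 0.641]
t 11.35 q [-0.183 -0.795  2.497  0.376  0.828 -2.176] p [0.5092 0.0587 0.162 ] f [1.04 3.31 0.75] open 0.0362
toolX,Y,Z cols
 [[-0.743 -0.251  0.621]
 [-0.193  0.968  0.16 ]
 [-0.641 -0.001 -0.767]]
scene [('loop', np.float64(339.2), np.float64(188.2)), ('outer', np.float64(343.3), np.float64(188.0)), ('nose', np.float64(308.6), np.float64(191.1))]
top [('loop', np.float64(297.4), np.float64(181.0)), ('outer', np.float64(295.6), np.float64(174.8)), ('nose', np.float64(311.1), np.float64(228.2))]
[324 190] [304 203]Traceback (most recent call last):
  File "<stdin>", line 8, in <module>
cv2.error: OpenCV(4.12.0) /io/opencv/modules/imgcodecs/src/loadsave.cpp:1058: error: (-215:Assertion failed) image.channels() == 1 || image.channels() == 3 || image.channels() == 4 in function 'imwrite_'
```

```bash
python3 - <<'E'
from h import *
s=eyes.read_camera("scene");t=eyes.read_camera("top")
cr=lambda im,c:cv2.resize(im[c[1]-50:c[1]+50,c[0]-33:c[0]+33,::-1],None,fx=6,fy=6,interpolation=2)
cv2.imwrite("pics/f.png",np.hstack([cr(s,(324,190)),cr(t,(304,203))]))
E
```

```text
(no output)
```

View pics/f.png

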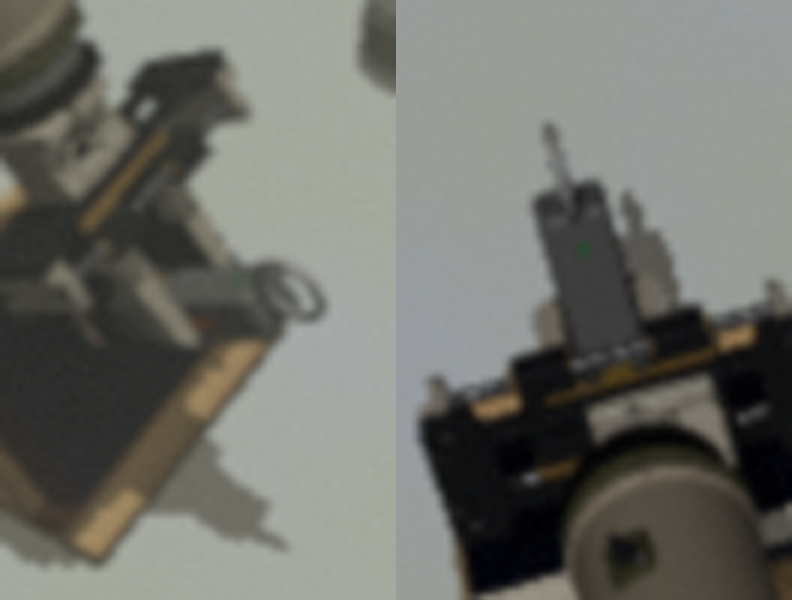

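Request:
servo_tool --plan '[[[1, 0, 0, 0, 0, 0, 0], [1, 0, 0, 0, 0, 0, 0], [1, 0, 0, 0, 0, 0, 0], [1, 0, 0, 0, 0, 0, 0], [1, 0, 0, 0, 0, 0, 0], [1, 0, 0, 0, 0, 0, 0], [1, 0, 0, 0, 0, 0, 0], [1, 0, 0, 0, 0, 0, 0]]]'

```text
t: 12.35
tool_pos: [0.5093, 0.0587, 0.162]
orientation: [-0.309, 2.429, 0.112]
force: [2.4, 3.7, 0.5]
opening: 0.0357
```

Picture f: loop centre in the scene view is (339.3,188.3), matching the prediction of (339.2,188.2). The top view agrees within 1 px, so the scanner hasn't slipped. The press was held for over 2 s. Now I'll plan the hook approach.

```bash
cat >> h.py <<'E'
def Rhook(t): c,s=np.cos(t),np.sin(t); return np.array([[0,1,0],[s,0,-c],[-c,0,-s]])
def tcp(loop,R): return np.array(loop)-R@np.array([-.085,0,-.0084])
E
python3 - <<'E'
from h import *
im=cv2.imread("pics/top0.png")
g=im[195:265,150:218].max(2); m=(g<90).astype(np.uint8)
k,l,s,c=cv2.connectedComponentsWithStats(m)
for i in range(1,k):
    if s[i,4]>40:
        x,y,w,h=s[i,:4]; x+=150;y+=195
        print(s[i],"z=.088",onz("top",(x,y),.088)[:2].round(3),onz("top",(x+w,y+h),.088)[:2].round(3),"z=0",onz("top",(x,y),0)[:2].round(3),onz("top",(x+w,y+h),0)[:2].round(3))
print("glue",onz("top",(203,260),.1))
p,R=st()
for t in(40,55):
    T=Rhook(np.radians(t)); print(t,Ro.from_matrix(T@R.T).as_rotvec(), tcp((.467,.287,.257),T))
Rd=np.array([[0,1,0],[1,0,0],[0,0,-1.]]); print("via down",Ro.from_matrix(Rd@R.T).as_rotvec(),Ro.from_matrix(Rhook(np.radians(55))@Rd.T).as_rotvec())
E
```

```text
[ 14  13  26  42 674] z=.088 [0.519 0.511] [0.383 0.424] z=0 [0.532 0.545] [0.388 0.452]
[ 54  55  14  15 151] z=.088 [0.382 0.38 ] [0.335 0.335] z=0 [0.386 0.404] [0.336 0.357]
glue [0.35078928 0.37899819 0.1       ]
t 12.35 q [-0.183 -0.795  2.497  0.376  0.828 -2.176] p [0.5093 0.0587 0.162 ] f [2.35 3.74 0.49] open 0.0357
toolX,Y,Z cols
 [[-0.743 -0.251  0.621]
 [-0.193  0.968  0.16 ]
 [-0.641 -0.    -0.767]]
40 [-0.12426942 -0.161369   -1.81862829] [0.467      0.33520217 0.18648681]
55 [ 0.06052827  0.0773331  -1.82278749] [0.467      0.35180988 0.20136513]
via down [ 0.48930311  0.6312218  -1.74094323] [-0.61086524  0.          0.        ]
```

Request:
servo_tool --plan '[[[1, 3, 0.8, 2.6, 0, 0, 0], [1, 6, 1.6, 5.2, 0, 0, 0], [1, 10, 2.5, 9, 0, 0, 0], [1, 15, 4, 13, 0, 0, 0], [1, 15, 4, 20, 0, 0, 0], [1, 15, 4, 30, 0, 0, 0], [1, 5, 4, 40, 0, 0, 0], [1, 0, 0, 40, 0, 0, 0], [1, 0, 0, 40, 0, 0, 0], [1, 0, 0, 30, 0, 0, 0]]]'

```text
t: 13.35
tool_pos: [0.5787, 0.0794, 0.3941]
orientation: [-0.31, 2.429, 0.11]
force: [-0.0, 0.3, -2.5]
opening: 0.0357
```

Request:
servo_tool --plan '[[[1, -5, 12, 3, 0.0046, 0.0059, -0.1402], [1, -11, 22, 3, 0.0046, 0.0059, -0.1402], [1, -11, 23, 3, 0.0046, 0.0059, -0.1402], [1, -11, 23, 3, 0.0046, 0.0059, -0.1402], [1, -11, 23, 3, 0.0046, 0.0059, -0.1402], [1, -11, 23, 3, 0.0046, 0.0059, -0.1402], [1, -11, 23, 3, 0.0046, 0.0059, -0.1402], [1, -11, 23, 3, 0.0046, 0.0059, -0.1402], [1, -11, 23, 3, 0.0046, 0.0059, -0.1402], [1, -11, 23, 3, 0.0046, 0.0059, -0.1402], [1, -11, 23, 0, 0.0046, 0.0059, -0.1402], [1, -11, 23, 0, 0.0046, 0.0059, -0.1402]]]'

```text
t: 14.55
tool_pos: [0.4643, 0.3167, 0.4106]
orientation: [1.514, 2.126, -0.456]
force: [1.5, 0.1, -3.3]
opening: 0.0356
```

Request:
servo_tool --plan '[[[1, 0, 0, 0, 0.0046, 0.0059, -0.1402], [1, 0, 0, 0, 0, 0, 0], [1, 0, 0, 0, 0, 0, 0]]]'

```text
t: 14.85
tool_pos: [0.4656, 0.3149, 0.4104]
orientation: [1.665, 2.04, -0.503]
force: [0.1, -0.6, -3.0]
opening: 0.0355
```

```bash
cat > hk.py <<'E'
from h import *
import sys
p,R=st(); T=Rhook(np.radians(float(sys.argv[1])))
print("loop",p+R@[-.085,0,-.0084],"target tcp for loop",sys.argv[2:], ((tcp([float(x) for x in sys.argv[2:5]],T)-p)*1e3).round(1),"turn",Ro.from_matrix(T@R.T).as_rotvec().round(4))
E
python3 hk.py 55 .467 .287 .257
```

```text
t 14.85 q [ 0.807  0.301  1.081 -0.549  2.054  0.418] p [0.4656 0.3149 0.4104] f [ 0.14 -0.57 -3.  ] open 0.0355
toolX,Y,Z cols
 [[-0.165  0.979  0.117]
 [ 0.813  0.202 -0.547]
 [-0.559  0.005 -0.829]]
loop [0.4786234  0.25040564 0.46486202] target tcp for loop ['.467', '.287', '.257'] [   1.4   36.9 -209. ] turn [-0.0182  0.0032 -0.2033]
```

Request:
servo_tool --plan '[[[1, -5, 18, 0, -0.009, 0.0016, -0.1017], [1, -4, 19, 0, -0.009, 0.0016, -0.1017], [1, 0, 0, 0, 0, 0, 0], [1, 0, 0, -30, 0, 0, 0], [1, 0, 0, -40, 0, 0, 0], [1, 0, 0, -40, 0, 0, 0], [1, 0, 0, -40, 0, 0, 0], [1, 0, 0, -30, 0, 0, 0], [1, 0, 0, -20, 0, 0, 0], [1, 0, 0, -9, 0, 0, 0], [1, 0, 0, 0, 0, 0, 0], [1, 0, 0, 0, 0, 0, 0]]]'

```text
t: 16.05
tool_pos: [0.4564, 0.3522, 0.2048]
orientation: [1.877, 1.871, -0.584]
force: [0.7, 0.9, -2.7]
opening: 0.0357
```

```bash
python3 hk.py 55 .457 .287 .257; python3 - <<'E'
from h import *
p,R=st()
s=eyes.read_camera("scene");t=eyes.read_camera("top")
L=p+R@[-.085,0,-.0084]
H=np.array([.592,.287,.25]); pts={"loop":L,"loopouter":p+R@[-.106,0,-.0084],"tip":H+[-.09,0,.01],"bend":H+[-.078,0,0],"post":H}
o=proj("scene",L)[0].astype(int);q=proj("top",L)[0].astype(int)
S=8
for k,X in pts.items(): print(k,((proj("scene",X)[0]-(o-[25,37]))*S+S/2-.5).round(),((proj("top",X)[0]-(q-[25,37]))*S+S/2-.5).round())
cr=lambda im,c:cv2.resize(im[c[1]-37:c[1]+37,c[0]-25:c[0]+25,::-1],None,fx=S,fy=S,interpolation=2)
cv2.imwrite("pics/g.png",np.hstack([cr(s,o),cr(t,q)])); print(o,q)
E
```

```text
t 16.05 q [ 0.818  0.512  1.191 -0.423  1.879  0.783] p [0.4564 0.3522 0.2048] f [ 0.66  0.9  -2.73] open 0.0357
toolX,Y,Z cols
 [[ 0.004  1.     0.002]
 [ 0.821 -0.002 -0.571]
 [-0.571  0.004 -0.821]]
loop [0.45605689 0.28717235 0.2601771 ] target tcp for loop ['.457', '.287', '.257'] [ 0.6 -0.4 -3.4] turn [-0.0035  0.0036  0.0021]
t 16.05 q [ 0.818  0.512  1.191 -0.423  1.879  0.783] p [0.4564 0.3522 0.2048] f [ 0.66  0.9  -2.73] open 0.0357
toolX,Y,Z cols
 [[ 0.004  1.     0.002]
 [ 0.821 -0.002 -0.571]
 [-0.571  0.004 -0.821]]
loop [209. 305.] [205. 306.]
loopouter [183. 305.] [247. 301.]
tip [281. 362.] [207. 175.]
bend [298. 392.] [215. 145.]
post [425. 492.] [217. -71.]
[361 131] [220 219]
```

View pics/g.png

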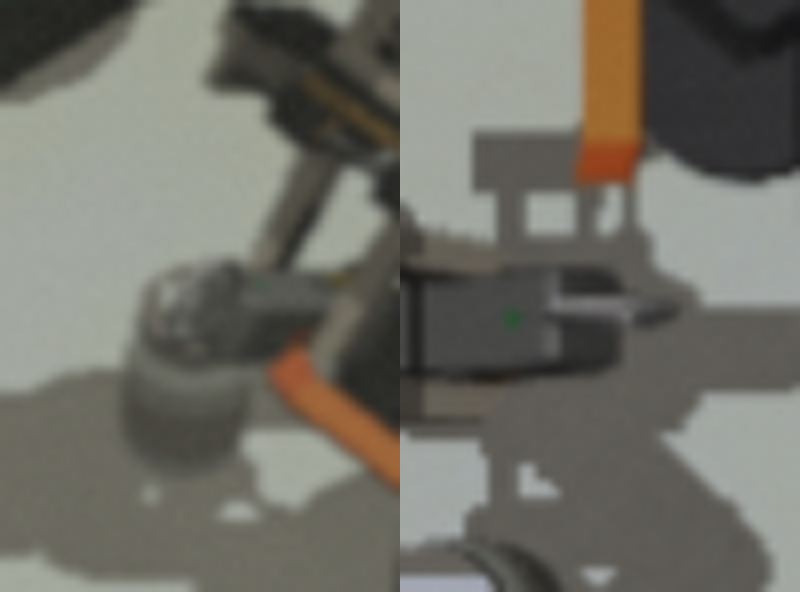

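```bash
python3 - <<'E'
from h import *
p,R=st(); a=np.linspace(0,2*np.pi,73)
C=np.array([p+R@[-.085+.024*np.cos(t),0,-.0084+.024*np.sin(t)] for t in a])
for n,o in(("scene",(361,131)),("top",(220,219))):
    q=(proj(n,C)-np.array(o)+[25,37])*8+3.5; print(n,q.min(0).round(),q.max(0).round())
    H=np.array([.592,.287,.25])
    for nm,X in(("tipL",[-.09,.01,.01]),("tipR",[-.09,-.01,.01]),("bendL",[-.078,.01,.0025]),("bendR",[-.078,-.01,.0025])):
        print(nm,((proj(n,H+X)[0]-np.array(o)+[25,37])*8+3.5).round())
E
```

```text
t 16.15 q [ 0.818  0.512  1.191 -0.423  1.879  0.783] p [0.4566 0.3524 0.2049] f [-0.13 -0.22 -2.64] open 0.0354
toolX,Y,Z cols
 [[ 0.004  1.     0.002]
 [ 0.821 -0.003 -0.57 ]
 [-0.57   0.004 -0.821]]
scene [171. 259.] [247. 349.]
tipL [296. 351.]
tipR [265. 373.]
bendL [314. 377.]
bendR [283. 400.]
top [134. 298.] [275. 313.]
tipL [179. 176.]
tipR [236. 174.]
bendL [185. 145.]
bendR [241. 143.]
```

Picture g (8x): in the top view the bar edges sit at 184 and 240 against predicted 185 and 241. The ring's right extreme is at 280 against predicted 275, so the loop is within about 2 mm. I'll correct y by +1.5 mm, lower 5 mm and thread.

Request:
servo_tool --plan '[[[1, 0, 1.5, -4.5, 0, 0, 0], [1, 6, 0, 0, 0, 0, 0], [1, 6, 0, 0, 0, 0, 0], [1, 6, 0, 0, 0, 0, 0], [1, 6, 0, 0, 0, 0, 0], [1, 6, 0, 0, 0, 0, 0], [1, 6, 0, 0, 0, 0, 0], [1, 6, 0, 0, 0, 0, 0], [1, 6, 0, 0, 0, 0, 0], [1, 6, 0, 0, 0, 0, 0], [1, 0, 0, 0, 0, 0, 0]]]'

```text
t: 17.25
tool_pos: [0.5105, 0.3529, 0.1982]
orientation: [1.877, 1.869, -0.588]
force: [-0.5, -0.3, -2.7]
opening: 0.0355
```

```bash
python3 hk.py 55 .532 .288 .255
```

```text
t 17.25 q [ 0.766  0.62   1.057 -0.448  1.884  0.722] p [0.5105 0.3529 0.1982] f [-0.55 -0.3  -2.72] open 0.0355
toolX,Y,Z cols
 [[ 0.004  1.    -0.001]
 [ 0.82  -0.003 -0.572]
 [-0.572  0.002 -0.82 ]]
loop [0.51016096 0.28805791 0.25370131] target tcp for loop ['.532', '.288', '.255'] [21.5 -0.1  1.2] turn [-0.0015  0.0017  0.0034]
```

Request:
servo_tool --plan '[[[1, 6, 0, 0, 0, 0, 0], [1, 6, 0, 0, 0, 0, 0], [1, 6, 0, 0, 0, 0, 0], [1, 3, 0, 0, 0, 0, 0], [1, 0, 0, 0, 0, 0, 0], [1, 0, 0, 0, 0, 0, 0]]]'

```text
t: 17.85
tool_pos: [0.5307, 0.3532, 0.1982]
orientation: [1.876, 1.87, -0.589]
force: [0.2, 0.3, -2.7]
opening: 0.0355
```

```bash
python3 hk.py 25 .532 .288 .240; python3 - <<'E'
from h import *
p,R=st()
s=eyes.read_camera("scene");t=eyes.read_camera("top")
L=p+R@[-.085,0,-.0084]
o=proj("scene",L)[0].astype(int);q=proj("top",L)[0].astype(int);print(o,q)
cr=lambda im,c:cv2.resize(im[c[1]-30:c[1]+30,c[0]-20:c[0]+20,::-1],None,fx=10,fy=10,interpolation=2)
cv2.imwrite("pics/i.png",np.hstack([cr(s,o),cr(t,q)]))
E
```

```text
t 17.85 q [ 0.748  0.66   1.    -0.457  1.891  0.697] p [0.5307 0.3532 0.1982] f [ 0.16  0.26 -2.7 ] open 0.0355
toolX,Y,Z cols
 [[ 0.003  1.    -0.001]
 [ 0.82  -0.003 -0.572]
 [-0.572  0.001 -0.82 ]]
loop [0.53045213 0.28828971 0.25372402] target tcp for loop ['.532', '.288', '.240'] [  1.3 -36.9 -38.8] turn [-0.5251  0.0021  0.0025]
t 17.85 q [ 0.748  0.66   1.    -0.457  1.891  0.697] p [0.5307 0.3532 0.1982] f [ 0.16  0.26 -2.7 ] open 0.0355
toolX,Y,Z cols
 [[ 0.003  1.    -0.001]
 [ 0.82  -0.003 -0.572]
 [-0.572  0.001 -0.82 ]]
[376 144] [220 193]
```

View pics/i.png

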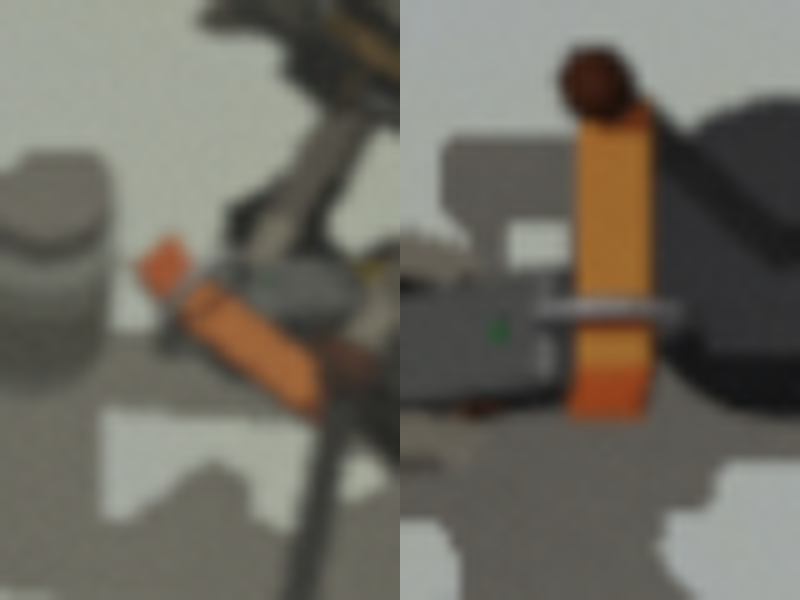

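Picture i: in both views the loop wire passes over the orange bar, mid-bar, so it is threaded. Next I'll swing the scanner down about the loop and lower it.

Request:
servo_tool --plan '[[[1, 0, -6.2, -6.5, -0.105, 0, 0], [1, 0, -6.8, -5.8, -0.105, 0, 0], [1, 0, -7.4, -5.1, -0.105, 0, 0], [1, 0, -7.8, -4.2, -0.105, 0, 0], [1, 0, -8.3, -3.4, -0.105, 0, 0], [1, 0, 0, 0, 0, 0, 0], [1, 0, 0, -5, 0, 0, 0], [1, 0, 0, -5, 0, 0, 0], [1, 0, 0, -3, 0, 0, 0], [1, 0, 0, 0, 0, 0, 0], [1, 0, 0, 0, 0, 0, 0]]]'

```text
t: 19.05
tool_pos: [0.531, 0.3168, 0.1613]
orientation: [1.527, 1.52, -0.967]
force: [0.0, 0.7, -2.1]
opening: 0.0354
```

```bash
python3 hk.py 25 .532 .288 .238
```

```text
t 19.05 q [ 0.824  1.022  0.794 -0.821  2.143  0.674] p [0.531  0.3168 0.1613] f [ 0.03  0.67 -2.08] open 0.0354
toolX,Y,Z cols
 [[ 0.004  1.    -0.   ]
 [ 0.424 -0.002 -0.906]
 [-0.906  0.004 -0.424]]
loop [0.5306768  0.28833516 0.24180186] target tcp for loop ['.532', '.288', '.238'] [ 1.  -0.5 -3.9] turn [-0.0018  0.0039  0.002 ]
```

Lower in 1 mm steps until the weight transfers.

Request:
servo_tool --plan '[[[1, 0, 0, -1, 0, 0, 0], [1, 0, 0, -1, 0, 0, 0], [1, 0, 0, -1, 0, 0, 0], [1, 0, 0, 0, 0, 0, 0], [1, 0, 0, 0, 0, 0, 0]]]'

```text
t: 19.55
tool_pos: [0.5307, 0.3167, 0.1571]
orientation: [1.525, 1.52, -0.969]
force: [0.1, -0.4, -2.8]
opening: 0.0357
```

Request:
servo_tool --plan '[[[1, 0, 0, -1, 0, 0, 0], [1, 0, 0, -1, 0, 0, 0], [1, 0, 0, 0, 0, 0, 0], [1, 0, 0, 0, 0, 0, 0]]]'

```text
t: 19.95
tool_pos: [0.5307, 0.3167, 0.1552]
orientation: [1.525, 1.52, -0.969]
force: [-0.2, 0.2, -2.5]
opening: 0.0356
```

Request:
servo_tool --plan '[[[1, 0, 0, -1, 0, 0, 0], [1, 0, 0, -0.5, 0, 0, 0], [1, 0, 0, 0, 0, 0, 0], [1, 0, 0, 0, 0, 0, 0]]]'

```text
t: 20.35
tool_pos: [0.5308, 0.3167, 0.1543]
orientation: [1.526, 1.519, -0.968]
force: [0.6, 0.1, 0.8]
opening: 0.0358
```

Request:
servo_tool --plan '[[[1, 0, 0, -1, 0, 0, 0], [1, 0, 0, -0.5, 0, 0, 0], [1, 0, 0, 0, 0, 0, 0], [1, 0, 0, 0, 0, 0, 0]]]'

```text
t: 20.75
tool_pos: [0.5309, 0.3167, 0.1537]
orientation: [1.526, 1.518, -0.968]
force: [0.2, -0.6, 7.8]
opening: 0.0361
```

Request:
servo_tool --plan '[[[1, 0, 0, 0.8, 0, 0, 0], [1, 0, 0, 0, 0, 0, 0], [-0.33, 0, 0, 0, 0, 0, 0], [-0.33, 0, 0, 0, 0, 0, 0], [-0.33, 0, 0, 0, 0, 0, 0], [-0.33, 0, 0, 0, 0, 0, 0], [-0.33, 0, 9, 4, 0, 0, 0], [-0.33, 0, 18, 8, 0, 0, 0], [-0.33, 0, 27, 13, 0, 0, 0], [-0.33, 0, 32, 15, 0, 0, 0], [-0.33, 0, 32, 15, 0, 0, 0], [-0.33, 0, 32, 15, 0, 0, 0]]]'

```text
t: 21.95
tool_pos: [0.5219, 0.4338, 0.2141]
orientation: [1.514, 1.527, -0.958]
force: [26.7, 4.2, 7.9]
opening: 0.0619
```

Request:
servo_tool --plan '[[[-0.33, 0, 10, 5, 0, 0, 0], [-0.33, 0, 0, 0, 0, 0, 0], [-0.33, 0, 0, 0, 0, 0, 0], [-0.33, 0, 0, 0, 0, 0, 0], [-0.33, 0, 0, 0, 0, 0, 0], [-0.33, 0, 0, 0, 0, 0, 0], [-0.33, 0, 0, 0, 0, 0, 0], [-0.33, 0, 0, 0, 0, 0, 0], [-0.33, 0, 0, 0, 0, 0, 0], [-0.33, 0, 0, 0, 0, 0, 0], [-0.33, 0, 0, 0, 0, 0, 0], [-0.33, 0, 0, 0, 0, 0, 0]]]'

```text
t: 23.15
tool_pos: [0.5178, 0.4383, 0.2197]
orientation: [1.515, 1.53, -0.948]
force: [0.5, -0.4, -0.3]
opening: 0.0621
```

```bash
cat > sw.py <<'E'
from h import *
st(); b=cv2.imread("pics/scene0.png")[:,:,::-1].astype(int); prev=None
for i in range(8):
    s=eyes.read_camera("scene").astype(int)
    r=s[125:205,350:425]
    if prev is not None: print("frame diff",(np.abs(r-prev).max(2)>25).sum())
    prev=r
t=eyes.read_camera("top")
cv2.imwrite("pics/j.png",np.hstack([cv2.resize(im[y:y+100,x:x+66,::-1].astype(np.uint8),None,fx=6,fy=6,interpolation=2) for im,x,y in((s,355,120),(t,190,150))]))
E
python3 sw.py
```

```text
t 23.15 q [ 0.929  1.427  0.023 -1.023  2.432  0.366] p [0.5178 0.4383 0.2197] f [ 0.52 -0.38 -0.28] open 0.0621
toolX,Y,Z cols
 [[ 0.002  1.     0.019]
 [ 0.428  0.016 -0.903]
 [-0.904  0.01  -0.428]]
frame diff 0
frame diff 0
frame diff 0
frame diff 0
frame diff 0
frame diff 0
frame diff 0
```

View pics/j.png

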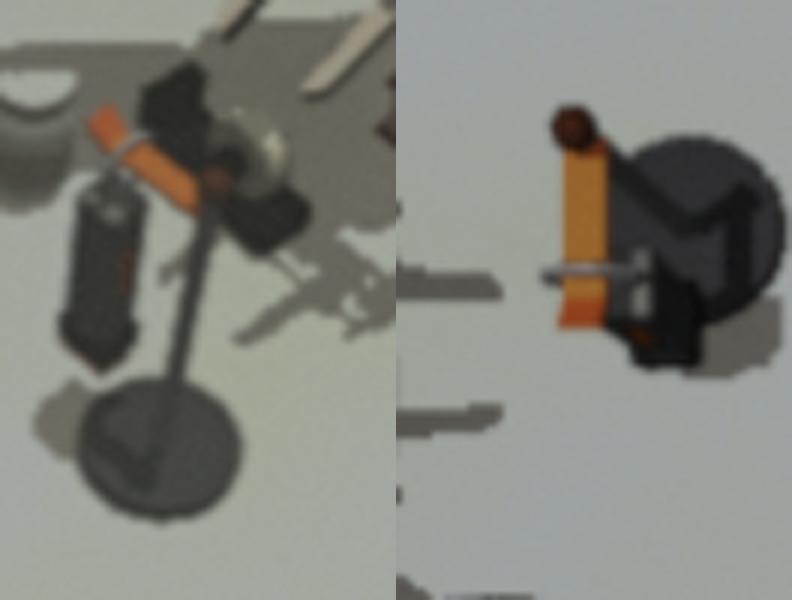

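Picture j: the scanner hangs nose down with its loop on the bar (scene crop around (130,145)), and the hand is clear. I'll back the arm away from its stretched pose and check for swing.

Request:
servo_tool --plan '[[[-0.33, -5, 0, 10, 0, 0, 0], [-0.33, -10, 0, 15, 0, 0, 0], [-0.33, -15, 0, 15, 0, 0, 0], [-0.33, -10, 0, 10, 0, 0, 0], [-0.33, 0, 0, 0, 0, 0, 0], [-0.33, 0, 0, 0, 0, 0, 0], [-0.33, 0, 0, 0, 0, 0, 0], [-0.33, 0, 0, 0, 0, 0, 0], [-0.33, 0, 0, 0, 0, 0, 0], [-0.33, 0, 0, 0, 0, 0, 0], [-0.33, 0, 0, 0, 0, 0, 0], [-0.33, 0, 0, 0, 0, 0, 0]]]'

```text
t: 24.8
tool_pos: [0.4779, 0.4383, 0.2696]
orientation: [1.516, 1.53, -0.948]
force: [0.5, 0.3, -0.5]
opening: 0.0615
```

Request:
servo_tool --plan '[[[-0.33, 0, 0, 0, 0, 0, 0], [-0.33, 0, 0, 0, 0, 0, 0], [-0.33, 0, 0, 0, 0, 0, 0], [-0.33, 0, 0, 0, 0, 0, 0], [-0.33, 0, 0, 0, 0, 0, 0], [-0.33, 0, 0, 0, 0, 0, 0], [-0.33, 0, 0, 0, 0, 0, 0], [-0.33, 0, 0, 0, 0, 0, 0], [-0.33, 0, 0, 0, 0, 0, 0], [-0.33, 0, 0, 0, 0, 0, 0], [-0.33, 0, 0, 0, 0, 0, 0], [-0.33, 0, 0, 0, 0, 0, 0]]]'

```text
t: 26.0
tool_pos: [0.4778, 0.4383, 0.2697]
orientation: [1.515, 1.53, -0.948]
force: [-0.3, -0.1, -0.5]
opening: 0.0618
```

```bash
python3 - <<'E'
from h import *
st(); P=[]
for i in range(16):
    s=eyes.read_camera("scene").astype(int); P.append(s[125:205,350:425])
print("max diffs over .75 s",[int(np.abs(x-P[0]).max()) for x in P])
t=eyes.read_camera("top").astype(int); t0=cv2.imread("pics/top0.png")[:,:,::-1].astype(int);s0=cv2.imread("pics/scene0.png")[:,:,::-1].astype(int)
for n,(x,y,w,h) in dict(wax=(388,258,20,22),awl=(452,228,18,52),scis=(462,188,30,62),disp=(162,205,28,46),glue=(188,246,32,28)).items():
    print(n,np.abs(t[y:y+h,x:x+w]-t0[y:y+h,x:x+w]).mean().round(1))
for n,(x,y,w,h) in dict(disp=(378,130,28,30),glue=(350,125,20,28)).items(): print("scene",n,np.abs(s[y:y+h,x:x+w]-s0[y:y+h,x:x+w]).mean().round(1))
# grey loop wire over bar in top: brightest low-sat column row
a=proj("top",[[.532,.288,.236],[.592,.288,.25]]);print(a)
E
```

```text
t 26.0 q [ 0.965  1.202  0.302 -0.951  2.432  0.466] p [0.4778 0.4383 0.2697] f [-0.25 -0.09 -0.46] open 0.0618
toolX,Y,Z cols
 [[ 0.002  1.     0.019]
 [ 0.428  0.016 -0.903]
 [-0.904  0.01  -0.428]]
max diffs over .75 s [0, 6, 7, 6, 5, 6, 7, 5, 7, 7, 6, 6, 6, 6, 6, 6]
wax 3.0
awl 3.9
scis 4.3
disp 26.0
glue 17.5
scene disp 25.0
scene glue 10.4
[[222.28251883 194.27699921]
 [221.37633036 172.64045242]]
```

```bash
python3 -c "
from plant import job
print(job.close_job())"
```

```text
the job is handed in; nothing more can be done
None
```

The scanner was pressed onto the label, then hung by its loop on the orange hook, and I handed the job in at about 27 s. The hand-in reports no verdict, so what follows is from my own checks.

- **Scan:** The nose was pressed square onto the label with about 4 N, estimated from a noisy wrist-force reading. That should put the nose about 7 mm in. It was held still for over 2 s. The label itself was hidden while pressing, so centring rests on the camera measurements, which agreed to about 3 mm. There was also an unexplained sideways force of about 3 N during the press.
- **Hanging:** Both cameras showed the loop threaded on the bar at about x = 0.53, close to the seat point. After release the scanner hung nose down. The camera frames showed only noise over the last 0.75 s, and the robot was touching nothing, with wrist force near 0.
- **Retreat:** While backing off, the third joint came within 0.003 rad of its lower limit. The wrist force read about 27 N for a moment, cause not established; I moved the arm out of that pose afterwards.
- **Other things:** Wax, awl and scissors matched their starting images. The dispenser and glue areas differed from the start. I put that down to arm shadow or the arm in view and did not confirm it. By eye the dispenser sat at its original pixels, but I did not re-check the glue jar.

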